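Shut the grit hopper's outlet and hold its sprung lid for filling

TASK

I am about to refill the small blasting-grit hopper on the bench: first swing the drop bar on its front outlet down until it rests fully in its catch, with the lid still shut, so that no grit runs out. Then raise the spring-closed lid and hold it open at 60 degrees from shut (give or take 6), as a backboard for pouring: finish with the gripper still on the lid, holding it steady there. Leave the flanged hub, the nut and the tin beside the hopper where they are.

Things in the scene. Friction and masses are not known exactly. Their poses are not given: they have to be found in the camera images.
- hopper: Grey steel bench hopper, bolted down: box 160 mm (x) by 210 (y), rim 145 high, feet 274 wide; in front a covered outlet chute 116 wide, 112 high, sticks out 60 mm and ends in a steel door in a 172 mm wide flange. Origin: centre of the box's underside on the bench. -x points out of its front to the chute (roughly toward the robot), +x to the lid's hinge, +y left seen from the robot, z up.
- drop_bar (a joint): Angle (rad) of the latch bar, flat dark steel 18 mm high, 5 thick, swinging upright across the outlet door. 0 = home, level on the seat of the U-shaped catch at the door's right (-y); a dead stop. Grows as the free end is raised; starts at 0.5 to 1.0. Stiff pivot: it stays where left; 0.5 to 2 N at the tab pushes it down. Home means under 0.06.
- bar_pivot (a point): Pivot of the drop bar, at the left end of the outlet door, (-0.1525, 0.071, 0.075) m in the hopper's axes; its axis runs along the hopper's x. The bar points to -y from it when home.
- bar_tab (a point): Middle of the upper face of the flat thumb tab (40 mm along x, 36 along the bar, 6 thick) at the bar's free end, outside the catch: press it down from above. Home, it is at (-0.1705, -0.100, 0.084) m in the hopper's axes; raised by a, it lies 171 cos a - 9 sin a mm to the -y side of the pivot, 171 sin a + 9 cos a mm above it, 18 mm before it (-x).
- lid (a joint): Opening angle of the lid (rad): 0 = shut, 1.047 = 60 degrees, stop at 1.75. A spring and the lid's weight (0.3 to 0.46 kg) shut it from any angle; about 3 to 5 N at the handle holds it.
- lid_panel: The lid: plain sheet-steel panel 172 x 222 x 4 mm with turned-down rims and a bar handle, overhanging the box by about 8 mm. Origin on the hinge axis, axes as the hopper's when shut.
- lid_handle (a point): Middle of the lid's handle: round bar 12 mm thick, 104 long, along the hopper's y, 37 mm above the lid's upper face on two end posts; 188 mm above the bench when shut. Lid open by q, it lies 140 cos q - 40 sin q mm before (-x) the hinge axis, 140 sin q + 40 cos q mm above it. The bar can turn between the fingers as the lid swings.
- lid_hinge (a point): Middle of the lid's hinge axis, along the hopper's y at the rear rim, (0.084, 0, 0.148) m in the hopper's axes.
- hub_mid (a point): Bystander: rusty flanged hub, disc 130 mm across with a neck, 45 mm high, standing on the bench beside the hopper; point at its centre half-way up.
- nut_mid (a point): Bystander: big hexagon nut, 41 mm across, 19 mm high; point at its centre half-way up.
- tin_mid (a point): Bystander: small round tin, 67 mm across, 60 mm high; point at its centre half-way up.

How it is judged:
By the outcome, as a careful person would: the job done as asked, in the order asked, and still so for the second after the job is handed in, while the arm keeps its last pose, push and grip.
It also fails if it takes over 58 s, if anything falls off the work surface, if the arm or the gripper's body presses on something with over 40 N, if the wrist force passes 120 N, or if a joint passes its speed limit or range.

ROBOT

A 6-joint arm with a two-finger parallel gripper is mounted at the origin on the work surface; the furniture and walls round the work are solid. World frame = base frame: x ahead of the robot, y to its left, z up, the work surface at z = 0. Lengths are in m, angles in degrees, forces in N, time in s.
With the tool pointing down it reaches from about 0.3 to 0.75 m from the base axis. Payload 8.5 kg.
Tool frame: the origin (TCP) lies on the mounting face of the last link; the fingertips stand 173 mm ahead of it and the grasp point (between the pads) lies 155 mm ahead of it (env.tips_ahead is the distance from the TCP to the fingertips, in m); z points along the fingers, x is the direction in which the jaws open and shut, and the axes are right-handed (so a half turn about z gives the same grasp; the last joint's range is limited). The gripper opens to 85 mm and grips with 20 to 120 N. Pads are 22 mm wide; open, the fingers measure 114 mm over their backs; the gripper's body (76 mm by 85 mm) begins 54 mm behind the grasp point. The pads swing forward as they close: fully open they stand 13 mm farther back than shut.
Start: joints at [-86.763, 21.807, 74.336, -0, 83.858, -12.336], TCP at [0.148, -0.53, 0.405] pointing down, gripper open.
Joint ranges: [-178.18, 178.18], [-50.72, 133.34], [12.68, 142.11], [-81.47, 261.47], [9.98, 163.14], [-165.26, 165.26]. Speed limits (degrees/s): [136.94, 136.94, 180, 180, 180, 180].

INTERFACE

Orientations are given as a 3x3 rotation matrix whose columns are the frame's x, y, z axes.
In Python, from rig import env gives the robot as it stands. The module is installed in compiled form; this text tells all that it offers.
- The arm moves only by the tool step_arm, never from a script. Its argument "increments" is a list of rows, each an object of numbers: "x", "y", "z": the shift along the tool's x, y, z in cm; "wx", "wy", "wz": the turn, a rotation vector about the tool's x, y, z in rad; "gripper": the finger opening in cm, from 0 to 8.54. A call has 1 to 20 rows; each row shifts and turns the commanded pose from where the row before left it, along the tool's axes as they then stand; what a row does not reach is not made up. A row lasts 1/10 s, in which the tool goes at most 50 mm and 8.59 degrees, less where a joint would pass 70% of its speed; a pose out of reach is approached as far as the arm can. A call with a gripper value outside its range is refused whole. The fingers move at their own pace and stop on an object; "newtons" is the grip in N (left out, the last holds). Time passes only in rows, so rows that do not move let the fingers close. It gives the time, the measured TCP pose, the force and the opening at its end, in the units of the state.
- env.observe(): the state, without advancing time (a new reading comes with each control period).
- env.get_image(name): name is "side" or "top"; returns a dict with "color" (480x640x3 uint8, blue, green, red), "camera_matrix" (3x3 intrinsics, pixels), "distortion" ([k1, k2, p1, p2, k3] as OpenCV has them; the pictures are not rectified), "rvec" (rotation vector, rad) and "tvec" (3), from world to camera coordinates, as OpenCV has them. Camera axes: x right, y down, z forward; pixel columns grow to the right and rows downward; lengths in m; the calibration is good to about 2 mm. A picture is of the moment at which its call begins. There is no depth.
- env.close_job(): hands the job in, once; it reports no verdict.
The state is a dict: "time_s": time; "q": joint angles; "qvel": joint speeds; "joint_efforts": joint torques, N m; "position": TCP position; "tool_rot": TCP orientation; "ft_force": force on the tool from outside, world axes, zero at the start; "wrist_torque": the same for the moment, N m; "grip_width": finger opening in m.
Only numpy, scipy, OpenCV 4.12 (cv2) and the standard library are available. Lean on these libraries where they do the work, as an engineer would, in place of code of your own. Each camera call takes 0.05 s, during which the arm holds its last target. There are 200 camera calls.

## Working session

There is one attempt and no reset: what is moved stays moved. The work goes in short steps, Python scripts to look and compute and a tool call to move; the robot and the scene stay as the last step left them, time stands still between calls to the robot, and variables do not carry over. Pictures are saved under pics/ and viewed, about 8 in all and at most 12, crops included, and the job is handed in when it is done.

Besides the shell and the picture viewer there is one more tool, called after ">>>" as name(argument=value, ...) on one line, values as JSON. step_arm: Moves the arm, as the interface text tells. Its arguments: {"type":"object","properties":{"increments":{"type":"array"},"newtons":{"type":"number"}},"required":["increments"]}

```bash
mkdir -p pics
python3 - <<'E'
from rig import env
import cv2
o=env.observe();print(o)
for n in("side","top"):
    d=env.get_image(n);cv2.imwrite(f"pics/{n}0.png",d["color"]);print(n,d["camera_matrix"],d["distortion"],d["rvec"],d["tvec"])
E
```

```text
{'time_s': 0.0, 'q': array([-8.67635482e+01,  2.18419618e+01,  7.43859741e+01,  9.44021249e-04,
        8.38593876e+01, -1.23323649e+01]), 'qvel': array([ 0.03274773,  0.09539615,  0.01392852, -0.01468357, -0.02009479,
       -0.04465147]), 'joint_efforts': array([ 3.50345081e-04, -4.48459589e+01, -2.31271344e+01, -1.54494151e-04,
        4.83600015e-03,  4.33412112e-06]), 'position': array([ 0.14764558, -0.52976381,  0.4040953 ]), 'tool_rot': array([[ 2.68393816e-01, -9.63309272e-01, -6.96889212e-05],
       [-9.63308130e-01, -2.68393608e-01,  1.52257406e-03],
       [-1.48541377e-03, -3.41517559e-04, -9.99998838e-01]]), 'ft_force': array([-0.40014073, -0.20123904, -0.62894237]), 'wrist_torque': array([ 0.00577051,  0.01374823, -0.05013082]), 'grip_width': 0.08577267370995323}
side [[463.90070775   0.         320.09165179]
 [  0.         463.90070775 241.85669802]
 [  0.           0.           1.        ]] [-0.05524014  0.          0.          0.          0.        ] [ 0.37404198 -2.50707905  1.59267695] [0.54549514 0.18627557 0.92126299]
top [[455.55756102   0.         316.91974196]
 [  0.         455.55756102 246.6356289 ]
 [  0.           0.           1.        ]] [-0.10767661  0.          0.          0.          0.        ] [ 2.14527741 -2.18361105  0.14646629] [0.03239864 0.58216204 1.10210029]
```

View pics/side0.png

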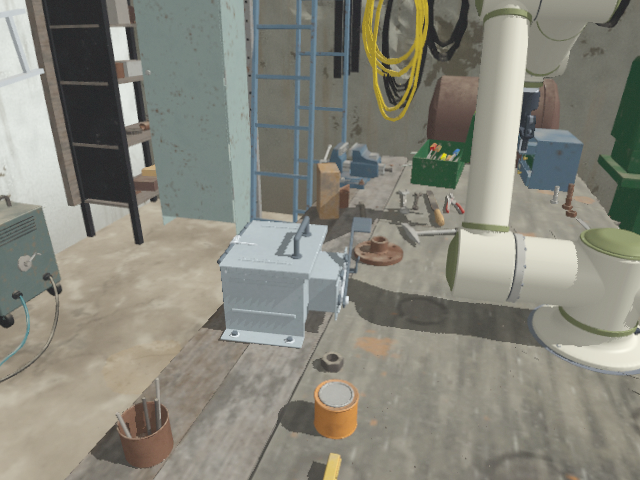

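View pics/top0.png

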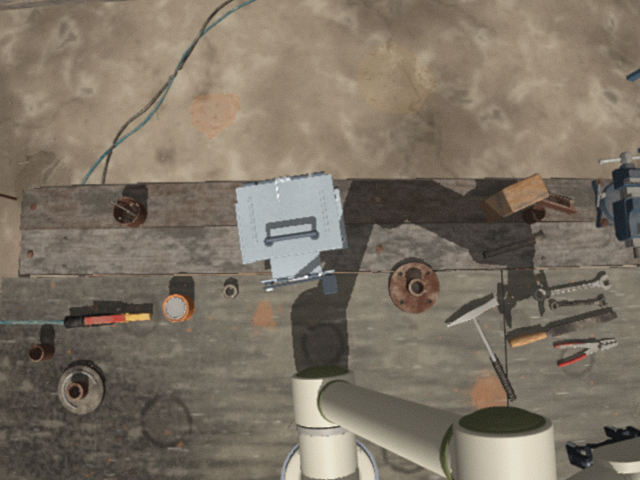

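The side view shows the hopper at about (275,280) with the raised bar tab at about (360,230). The top view shows the handle at (291,232), the tab at (329,285), the hub at (414,287), the nut at (231,290) and the tin at (177,307). I'll enlarge both.

Run:
```python
import cv2,numpy as np
a=cv2.imread("pics/top0.png")[165:300,225:355];b=cv2.imread("pics/side0.png")[200:350,215:385]
cv2.imwrite("pics/topc.png",cv2.resize(a,None,fx=4.4,fy=4.4,interpolation=2))
cv2.imwrite("pics/sidec.png",cv2.resize(b,None,fx=4,fy=4,interpolation=2))
```

```text
(no output)
```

View pics/topc.png

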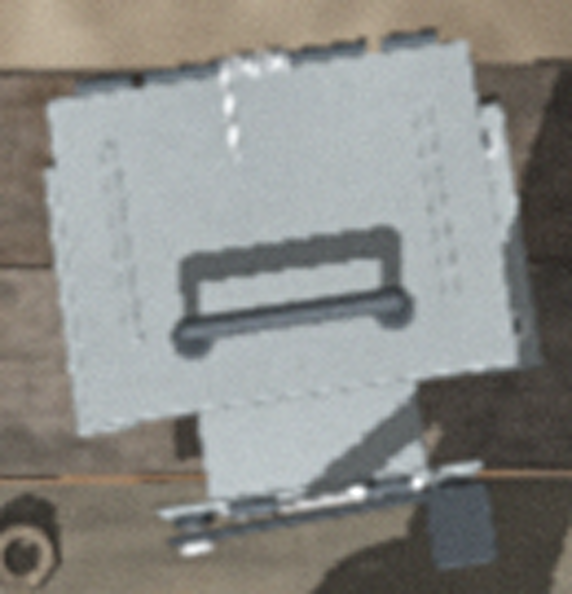

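View pics/sidec.png

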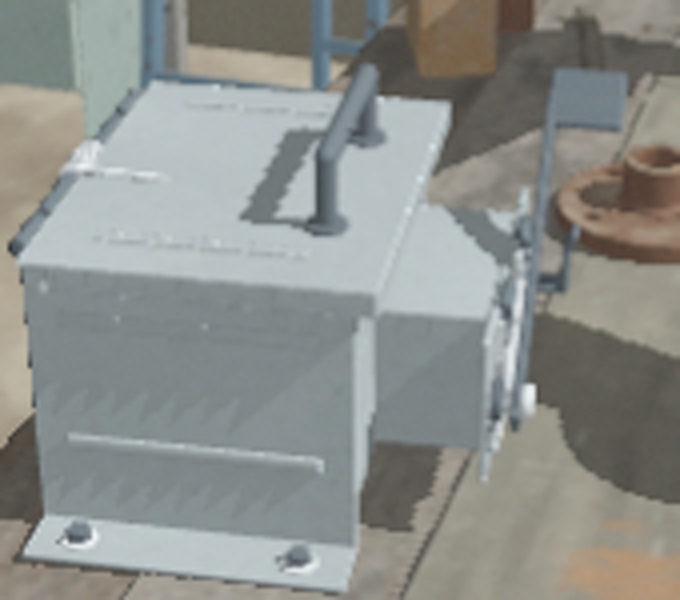

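```bash
cat > h.py <<'E'
import numpy as np,cv2
from scipy.optimize import least_squares
from rig import env
K={}
def cam(n):
    if n not in K:K[n]=env.get_image(n)
    return K[n]
def proj(n,P):
    d=cam(n);return cv2.projectPoints(np.float64(P).reshape(-1,1,3),d["rvec"],d["tvec"],d["camera_matrix"],d["distortion"])[0][:,0]
def R(y):c,s=np.cos(y),np.sin(y);return np.array([[c,-s,0],[s,c,0],[0,0,1]])
def W(p,P):return np.float64(P)@R(p[2]).T+[p[0],p[1],0]
def tab(a):return [-.1705,.071-(.171*np.cos(a)-.009*np.sin(a)),.075+.171*np.sin(a)+.009*np.cos(a)]
E
cat > fit.py <<'E'
from h import *
lid=[[.084,.111,.151],[.084,-.111,.151],[-.088,-.111,.151],[-.088,.111,.151],[-.056,.046,.188],[-.056,-.046,.188]]
t=np.array([[48,102],[468,42],[519,366],[79,435],[192,330],[397,302],[463,527]])/4.4+[225,165]
s=np.array([[20,262],[150,83],[450,102],[375,297],[327,150],[370,72],[590,98]])/4+[215,200]
def f(p):
    P=W(p,lid+[tab(p[3])]);return np.r_[proj("top",P)-t,proj("side",P)-s].ravel()
r=least_squares(f,[.45,.07,.1,.8],loss="soft_l1");print(r.x,np.degrees(r.x[2:]));print(f(r.x).reshape(-1,2).round(1).tolist())
p=r.x
for n,v in dict(tab=tab(p[3]),tab0=tab(0),handle=[-.056,0,.188],hinge=[.084,0,.148]).items():print(n,W(p,[v])[0].round(4))
d=cam("top");Rm=cv2.Rodrigues(d["rvec"])[0]
for n,uv,z in(("hub",(414,287),.03),("nut",(231,290),.019),("tin",(177,307),.06)):
    u=cv2.undistortPoints(np.float64([[uv]]),d["camera_matrix"],d["distortion"])[0,0];ray=Rm.T@[*u,1];c=-Rm.T@d["tvec"].ravel();print(n,(c+ray*(z-c[2])/ray[2]).round(3))
E
python3 fit.py
```

```text
[0.63807523 0.08694158 0.13113219 0.57428819] [ 7.51332123 32.90428932]
[[-0.7, -0.3], [-0.2, -0.6], [-0.0, -0.6], [1.8, -1.7], [1.5, 1.6], [-3.0, 1.8], [-0.3, 1.8], [-2.4, -0.8], [-0.3, -1.1], [-0.6, -0.6], [0.1, -1.5], [1.7, 0.3], [-0.2, 1.5], [0.5, 0.4]]
tab [ 0.4779 -0.0025  0.1754]
tab0 [ 0.4821 -0.0345  0.084 ]
handle [0.5826 0.0796 0.188 ]
hinge [0.7214 0.0979 0.148 ]
hub [ 0.477 -0.219  0.03 ]
nut [0.479 0.24  0.019]
tin [0.438 0.364 0.06 ]
```

```bash
sed -i 's/\.046/.050/g' fit.py; python3 fit.py | head -1
cat > mv.py <<'E'
from h import *
from scipy.spatial.transform import Rotation as Q
from scipy.spatial.transform import Slerp
P=[0.638,0.087,0.131]
def tool(yaw,tilt=0): # tilt>0 leans the TCP toward hopper +x
    return R(yaw)@Q.from_euler('y',tilt).as_matrix()@np.diag([1.,-1,-1])
def rows(p0,R0,p1,R1,n):
    s=Slerp([0,1],Q.from_matrix([R0,R1]));pr,Rr=p0,R0
    for k in range(1,n+1):
        p=p0+(p1-p0)*k/n;r=s(k/n).as_matrix()
        d=Rr.T@(p-pr)*100;w=Q.from_matrix(Rr.T@r).as_rotvec();print(d.round(2),w.round(3));pr,Rr=p,r
E
python3 - <<'E'
from mv import *
o=env.observe();print(env.tips_ahead)
t=tab(.574);t[0]=-.174
p=W(P,[t])[0];p[2]=.378;print(p)
rows(o["position"],o["tool_rot"],p,tool(P[2]),14)
E
```

```text
[0.63824177 0.08651208 0.13190869 0.57614349] [ 7.55781126 33.01059064]
0.1734
[ 0.47433525 -0.00285657  0.378     ]
[-3.   -3.26  0.19] [-0.     0.    -0.102]
[-2.65 -3.55  0.19] [-0.     0.    -0.102]
[-2.28 -3.8   0.19] [-0.     0.    -0.102]
[-1.88 -4.01  0.19] [-0.     0.    -0.102]
[-1.46 -4.18  0.19] [-0.     0.    -0.102]
[-1.02 -4.31  0.19] [-0.     0.    -0.102]
[-0.58 -4.39  0.19] [-0.     0.    -0.102]
[-0.13 -4.43  0.19] [-0.     0.    -0.102]
[ 0.32 -4.42  0.19] [-0.     0.    -0.102]
[ 0.77 -4.36  0.19] [-0.     0.    -0.102]
[ 1.21 -4.26  0.19] [-0.     0.    -0.102]
[ 1.64 -4.11  0.19] [-0.     0.    -0.102]
[ 2.05 -3.92  0.19] [-0.     0.    -0.102]
[ 2.44 -3.69  0.19] [-0.     0.    -0.102]
```

>>> step_arm(increments=[{"x":-3.0,"y":-3.26,"wz":-0.102,"gripper":0},{"x":-2.65,"y":-3.55,"wz":-0.102},{"x":-2.28,"y":-3.8,"wz":-0.102},{"x":-1.88,"y":-4.0,"wz":-0.102},{"x":-1.46,"y":-4.18,"wz":-0.102},{"x":-1.02,"y":-4.3,"wz":-0.102},{"x":-0.58,"y":-4.4,"wz":-0.102},{"x":-0.13,"y":-4.43,"wz":-0.102},{"x":0.32,"y":-4.42,"wz":-0.102},{"x":0.77,"y":-4.36,"wz":-0.102},{"x":1.21,"y":-4.26,"wz":-0.102},{"x":1.64,"y":-4.1,"wz":-0.102},{"x":2.05,"y":-3.92,"wz":-0.102},{"x":2.44,"y":-3.69,"wz":-0.102},{},{}], newtons=40)

```text
invalid input at $.increments[0]: expected keys x, y, z, wx, wy, wz, gripper
```

Run:
```python
from mv import *
a=cam("side")["color"][170:320,250:420];b=cam("top")["color"][200:350,260:430]
cv2.imwrite("pics/c1.png",cv2.resize(np.hstack([a,b]),None,fx=2.3,fy=2.3,interpolation=2))
o=env.observe();print(o["position"],o["tool_rot"].round(3))
t=tab(.574);t[0]=-.174
p=W(P,[t])[0];p[2]=.378
rows(o["position"],o["tool_rot"],p,tool(P[2]),1)
```

```text
[ 0.14764008 -0.5297976   0.4046311 ] [[ 0.268 -0.963 -0.   ]
 [-0.963 -0.268  0.   ]
 [-0.    -0.    -1.   ]]
[-41.99 -45.61   2.67] [-0.    0.   -1.43]
```

View pics/c1.png

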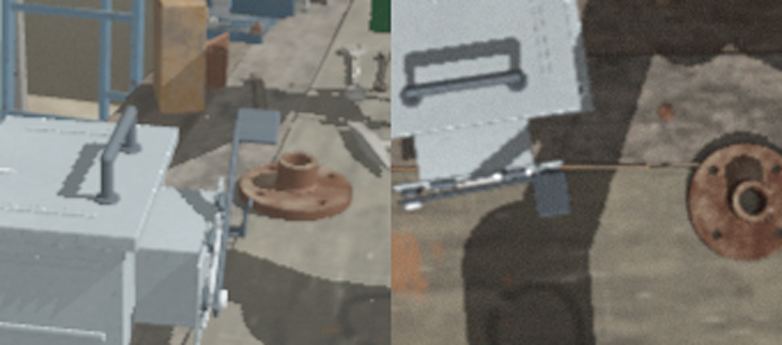

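The move was refused because every row needs all the keys. The picture shows the scene unchanged, with the tab at about (258,125) in the side crop.

>>> step_arm(increments=[{"x":-3.0,"y":-3.26,"z":0,"wx":0,"wy":0,"wz":-0.102,"gripper":0},{"x":-2.65,"y":-3.55,"z":0,"wx":0,"wy":0,"wz":-0.102,"gripper":0},{"x":-2.28,"y":-3.8,"z":0,"wx":0,"wy":0,"wz":-0.102,"gripper":0},{"x":-1.88,"y":-4.0,"z":0,"wx":0,"wy":0,"wz":-0.102,"gripper":0},{"x":-1.46,"y":-4.18,"z":0,"wx":0,"wy":0,"wz":-0.102,"gripper":0},{"x":-1.02,"y":-4.3,"z":0,"wx":0,"wy":0,"wz":-0.102,"gripper":0},{"x":-0.58,"y":-4.4,"z":0,"wx":0,"wy":0,"wz":-0.102,"gripper":0},{"x":-0.13,"y":-4.43,"z":0,"wx":0,"wy":0,"wz":-0.102,"gripper":0},{"x":0.32,"y":-4.42,"z":0,"wx":0,"wy":0,"wz":-0.102,"gripper":0},{"x":0.77,"y":-4.36,"z":0,"wx":0,"wy":0,"wz":-0.102,"gripper":0},{"x":1.21,"y":-4.26,"z":0,"wx":0,"wy":0,"wz":-0.102,"gripper":0},{"x":1.64,"y":-4.1,"z":0,"wx":0,"wy":0,"wz":-0.102,"gripper":0},{"x":2.05,"y":-3.92,"z":0,"wx":0,"wy":0,"wz":-0.102,"gripper":0},{"x":2.44,"y":-3.69,"z":0,"wx":0,"wy":0,"wz":-0.102,"gripper":0},{"x":0,"y":0,"z":0,"wx":0,"wy":0,"wz":0,"gripper":0},{"x":0,"y":0,"z":0,"wx":0,"wy":0,"wz":0,"gripper":0}], newtons=40)

```text
time_s: 2.0
position: [0.4748, -0.0026, 0.4045]
tool_rot: [[0.991, 0.13, -0.001], [0.13, -0.991, -0.0], [-0.001, 0.0, -1.0]]
ft_force: [-0.7, -0.6, -0.6]
grip_width: -0.0
```

Run:
```python
from mv import *
a=cam("side")["color"][130:320,260:420];b=cam("top")["color"][190:380,240:400]
cv2.imwrite("pics/c2.png",cv2.resize(np.hstack([a,b]),None,fx=2.4,fy=2.4,interpolation=2))
o=env.observe();print(o["time_s"],o["position"],o["tool_rot"].round(3),o["ft_force"])
t=tab(.574);t[0]=-.174
p=W(P,[t])[0];p[2]=.378
rows(o["position"],o["tool_rot"],p,tool(P[2]),1)
```

```text
2.1 [ 0.47433689 -0.00386214  0.4046985 ] [[ 0.992  0.127 -0.   ]
 [ 0.127 -0.992 -0.   ]
 [-0.     0.    -1.   ]] [-0.40211522 -0.18349205  0.00665435]
[ 0.01 -0.1   2.67] [ 0.     0.    -0.003]
```

View pics/c2.png

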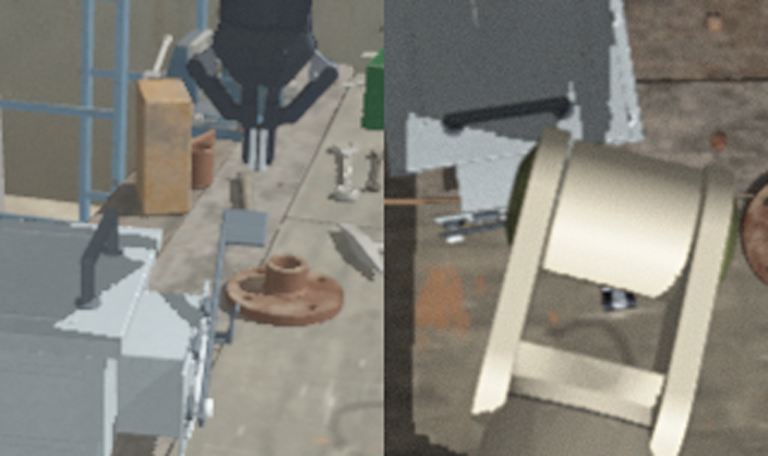

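>>> step_arm(increments=[{"x":0,"y":0,"z":1.4,"wx":0,"wy":0,"wz":0,"gripper":0},{"x":0,"y":0,"z":1.3,"wx":0,"wy":0,"wz":0,"gripper":0},{"x":0,"y":0,"z":1.0,"wx":0,"wy":0,"wz":0,"gripper":0},{"x":0,"y":0.1,"z":0.7,"wx":0,"wy":0,"wz":0,"gripper":0},{"x":0,"y":0.35,"z":0.7,"wx":0,"wy":0,"wz":0,"gripper":0},{"x":0,"y":0.35,"z":0.7,"wx":0,"wy":0,"wz":0,"gripper":0},{"x":0,"y":0.3,"z":0.7,"wx":0,"wy":0,"wz":0,"gripper":0},{"x":0,"y":0.3,"z":0.7,"wx":0,"wy":0,"wz":0,"gripper":0},{"x":0,"y":0.28,"z":0.7,"wx":0,"wy":0,"wz":0,"gripper":0},{"x":0,"y":0.28,"z":0.7,"wx":0,"wy":0,"wz":0,"gripper":0}])

```text
time_s: 3.1
position: [0.4772, -0.023, 0.3182]
tool_rot: [[0.992, 0.129, 0.0], [0.129, -0.992, -0.0], [0.0, 0.0, -1.0]]
ft_force: [-0.0, -0.1, 0.9]
grip_width: 0.0003
```

>>> step_arm(increments=[{"x":0,"y":0.25,"z":0.7,"wx":0,"wy":0,"wz":0,"gripper":0},{"x":0,"y":0.22,"z":0.7,"wx":0,"wy":0,"wz":0,"gripper":0},{"x":0,"y":0.2,"z":0.7,"wx":0,"wy":0,"wz":0,"gripper":0},{"x":0,"y":0.18,"z":0.7,"wx":0,"wy":0,"wz":0,"gripper":0},{"x":0,"y":0.15,"z":0.7,"wx":0,"wy":0,"wz":0,"gripper":0},{"x":0,"y":0.12,"z":0.7,"wx":0,"wy":0,"wz":0,"gripper":0},{"x":0,"y":0.05,"z":0.5,"wx":0,"wy":0,"wz":0,"gripper":0},{"x":0,"y":0,"z":0.3,"wx":0,"wy":0,"wz":0,"gripper":0},{"x":0,"y":0,"z":0,"wx":0,"wy":0,"wz":0,"gripper":0}])

```text
time_s: 4.0
position: [0.4786, -0.0342, 0.2684]
tool_rot: [[0.992, 0.129, -0.001], [0.129, -0.992, 0.0], [-0.001, -0.0, -1.0]]
ft_force: [-0.6, 0.7, 0.4]
grip_width: -0.0002
```

Run:
```python
from mv import *
a=cam("side")["color"][180:330,270:400]
cv2.imwrite("pics/c3.png",cv2.resize(a,None,fx=4,fy=4,interpolation=2))
o=env.observe();print(o["position"],o["position"][2]-env.tips_ahead,o["ft_force"])
for n in(0,.1,.2): print(n,(proj("side",W(P,[tab(n)]))-[270,180])*4)
```

```text
[ 0.4786356  -0.03422407  0.2686332 ] 0.09523320245203531 [-0.81532335 -0.42591757  0.78198846]
0 [[368.77082046 307.76871268]]
0.1 [[369.98644769 281.86913871]]
0.2 [[370.96109934 257.24946377]]
```

View pics/c3.png

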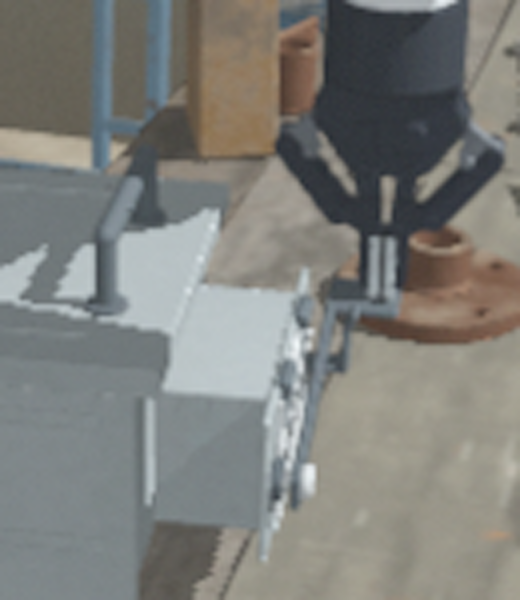

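The fingertips press on the tab at about (370,295), and the bar is nearly level. I'll creep down to the dead stop, watching the force.

>>> step_arm(increments=[{"x":0,"y":0,"z":0.3,"wx":0,"wy":0,"wz":0,"gripper":0},{"x":0,"y":0,"z":0.3,"wx":0,"wy":0,"wz":0,"gripper":0},{"x":0,"y":0,"z":0.2,"wx":0,"wy":0,"wz":0,"gripper":0},{"x":0,"y":0,"z":0,"wx":0,"wy":0,"wz":0,"gripper":0}])

```text
time_s: 4.45
position: [0.4786, -0.0343, 0.2604]
tool_rot: [[0.992, 0.129, -0.001], [0.129, -0.992, 0.0], [-0.001, -0.0, -1.0]]
ft_force: [0.2, 0.7, -0.1]
grip_width: -0.0001
```

>>> step_arm(increments=[{"x":0,"y":0,"z":0.2,"wx":0,"wy":0,"wz":0,"gripper":0},{"x":0,"y":0,"z":0.1,"wx":0,"wy":0,"wz":0,"gripper":0},{"x":0,"y":0,"z":0.1,"wx":0,"wy":0,"wz":0,"gripper":0},{"x":0,"y":0,"z":0,"wx":0,"wy":0,"wz":0,"gripper":0}])

```text
time_s: 4.85
position: [0.4786, -0.0343, 0.2573]
tool_rot: [[0.992, 0.129, 0.001], [0.129, -0.992, -0.0], [0.0, 0.0, -1.0]]
ft_force: [-2.4, 0.2, 6.8]
grip_width: 0.0001
```

The tip is at z 0.084 and the force has jumped to 7 N, so this is the dead stop. I'll press a little more to make sure, then lift off.

>>> step_arm(increments=[{"x":0,"y":0,"z":0.1,"wx":0,"wy":0,"wz":0,"gripper":0},{"x":0,"y":0,"z":0,"wx":0,"wy":0,"wz":0,"gripper":0}])

```text
time_s: 5.05
position: [0.4786, -0.0343, 0.2571]
tool_rot: [[0.992, 0.129, 0.001], [0.129, -0.992, -0.001], [0.001, 0.001, -1.0]]
ft_force: [-5.0, 1.0, 17.0]
grip_width: 0.0003
```

>>> step_arm(increments=[{"x":0,"y":0,"z":-1,"wx":0,"wy":0,"wz":0,"gripper":0},{"x":0,"y":0,"z":-3,"wx":0,"wy":0,"wz":0,"gripper":0},{"x":0,"y":0,"z":-4,"wx":0,"wy":0,"wz":0,"gripper":0},{"x":0,"y":0,"z":-4,"wx":0,"wy":0,"wz":0,"gripper":0},{"x":0,"y":0,"z":-3,"wx":0,"wy":0,"wz":0,"gripper":0},{"x":0,"y":0,"z":-0.5,"wx":0,"wy":0,"wz":0,"gripper":5},{"x":0,"y":0,"z":0,"wx":0,"wy":0,"wz":0,"gripper":5}])

```text
time_s: 5.75
position: [0.4785, -0.0342, 0.4112]
tool_rot: [[0.992, 0.129, 0.001], [0.129, -0.992, -0.0], [0.001, 0.001, -1.0]]
ft_force: [0.2, 0.2, -0.4]
grip_width: 0.0287
```

Run:
```python
from mv import *
a=cam("side")["color"][180:330,240:400]
cv2.imwrite("pics/c4.png",cv2.resize(a,None,fx=4.5,fy=4,interpolation=2))
o=env.observe();print(o["position"],o["ft_force"])
p=W(P,[[-.056,0,.188]])[0];p[2]=o["position"][2]
rows(o["position"],o["tool_rot"],p,tool(P[2]),4);print(p)
```

```text
[ 0.47846869 -0.03424197  0.41006762] [ 0.31703522 -0.71590983 -0.62878859]
[ 2.95 -2.49 -0.  ] [-0.     0.    -0.001]
[ 2.95 -2.49 -0.  ] [-0.     0.    -0.001]
[ 2.95 -2.49 -0.  ] [-0.     0.    -0.001]
[ 2.95 -2.49 -0.  ] [-0.     0.    -0.001]
[0.58247982 0.07968496 0.41006762]
```

View pics/c4.png

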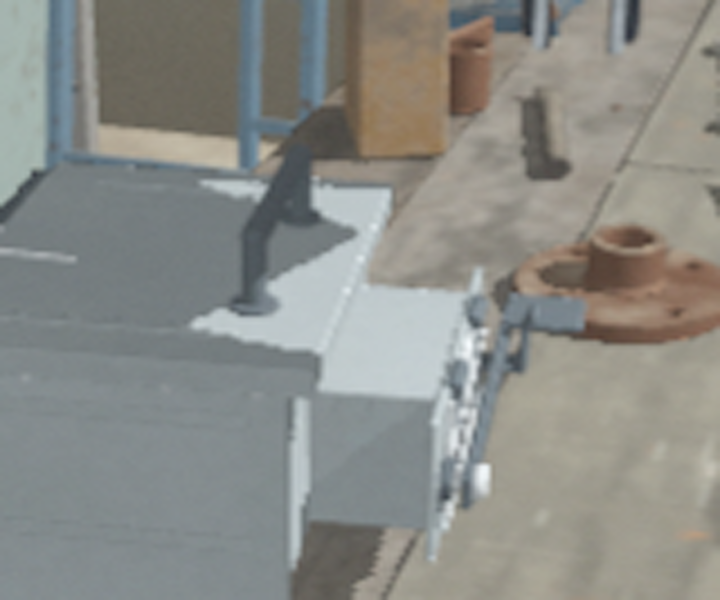

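The tab is at full-image pixel (363,258), against (362,257) predicted for home, so the bar is in its catch. Next is the handle.

>>> step_arm(increments=[{"x":2.95,"y":-2.5,"z":0,"wx":0,"wy":0,"wz":0,"gripper":5},{"x":2.95,"y":-2.5,"z":0,"wx":0,"wy":0,"wz":0,"gripper":5},{"x":2.95,"y":-2.5,"z":0,"wx":0,"wy":0,"wz":0,"gripper":5},{"x":2.95,"y":-2.45,"z":0,"wx":0,"wy":0,"wz":0,"gripper":5},{"x":0,"y":0,"z":1,"wx":0,"wy":0,"wz":0,"gripper":5},{"x":0,"y":0,"z":0,"wx":0,"wy":0,"wz":0,"gripper":5},{"x":0,"y":0,"z":0,"wx":0,"wy":0,"wz":0,"gripper":5}])

```text
time_s: 6.5
position: [0.5825, 0.0789, 0.3997]
tool_rot: [[0.992, 0.128, -0.003], [0.128, -0.992, -0.0], [-0.003, -0.0, -1.0]]
ft_force: [-0.1, -0.4, 1.3]
grip_width: 0.0498
```

Run:
```python
from mv import *
a=cam("side")["color"][120:270,230:390]
cv2.imwrite("pics/c5.png",cv2.resize(a,None,fx=4,fy=4,interpolation=2))
o=env.observe();print(o["position"],o["grip_width"])
```

```text
[0.58250009 0.07878008 0.40037468] 0.050050416448797506
```

View pics/c5.png

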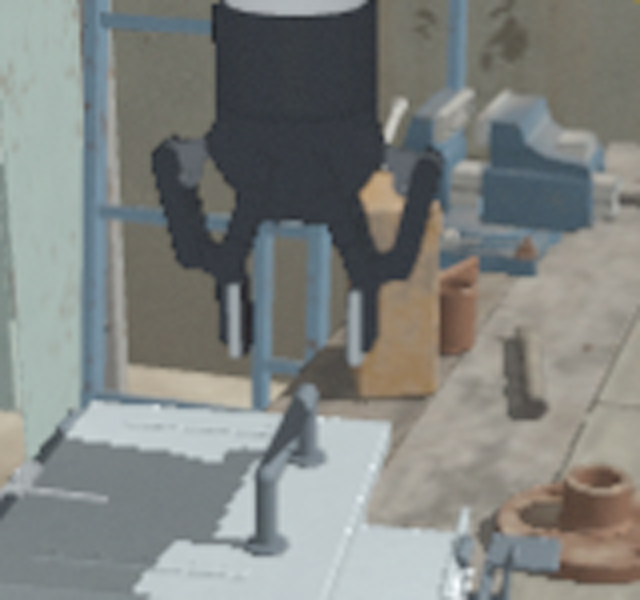

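The open fingers straddle the handle: jaws at (237–358, 355), handle middle at (287,428). I'll go down and close.

>>> step_arm(increments=[{"x":0,"y":0,"z":1.5,"wx":0,"wy":0,"wz":0,"gripper":5},{"x":0,"y":0,"z":1.5,"wx":0,"wy":0,"wz":0,"gripper":5},{"x":0,"y":0,"z":1.5,"wx":0,"wy":0,"wz":0,"gripper":5},{"x":0,"y":0,"z":1,"wx":0,"wy":0,"wz":0,"gripper":5},{"x":0,"y":0,"z":0.2,"wx":0,"wy":0,"wz":0,"gripper":5},{"x":0,"y":0,"z":0,"wx":0,"wy":0,"wz":0,"gripper":0},{"x":0,"y":0,"z":0,"wx":0,"wy":0,"wz":0,"gripper":0},{"x":0,"y":0,"z":0,"wx":0,"wy":0,"wz":0,"gripper":0},{"x":0,"y":0,"z":0,"wx":0,"wy":0,"wz":0,"gripper":0},{"x":0,"y":0,"z":0,"wx":0,"wy":0,"wz":0,"gripper":0}], newtons=50)

```text
time_s: 7.55
position: [0.5856, 0.0797, 0.3451]
tool_rot: [[0.992, 0.129, 0.014], [0.129, -0.992, 0.001], [0.014, 0.0, -1.0]]
ft_force: [25.5, 5.4, -8.6]
grip_width: 0.0101
```

The jaws closed on the bar, but the sideways force is 25 N, so the handle sits a few mm farther toward +x. I'll relieve that first.

>>> step_arm(increments=[{"x":0.2,"y":0,"z":0,"wx":0,"wy":0,"wz":0,"gripper":0},{"x":0.2,"y":0,"z":0,"wx":0,"wy":0,"wz":0,"gripper":0},{"x":0,"y":0,"z":0,"wx":0,"wy":0,"wz":0,"gripper":0},{"x":0,"y":0,"z":0,"wx":0,"wy":0,"wz":0,"gripper":0}])

```text
time_s: 7.95
position: [0.5873, 0.08, 0.3447]
tool_rot: [[0.992, 0.129, 0.004], [0.129, -0.992, -0.0], [0.004, 0.001, -1.0]]
ft_force: [5.9, 0.7, 1.5]
grip_width: 0.0098
```

Run:
```python
from mv import *
a=cam("side")["color"][150:270,240:370]
cv2.imwrite("pics/c6.png",cv2.resize(a,None,fx=5,fy=5,interpolation=2))
o=env.observe();print(o["position"],o["grip_width"],o["ft_force"],o["wrist_torque"],o["tool_rot"].round(4))
```

```text
[0.58730232 0.07997182 0.34467815] 0.010164305309120486 [6.57056978 0.5718782  2.27009619] [ 0.00449943 -0.89230976  0.08077036] [[ 9.917e-01  1.286e-01  4.000e-03]
 [ 1.286e-01 -9.917e-01 -1.000e-04]
 [ 4.000e-03  6.000e-04 -1.000e+00]]
```

View pics/c6.png

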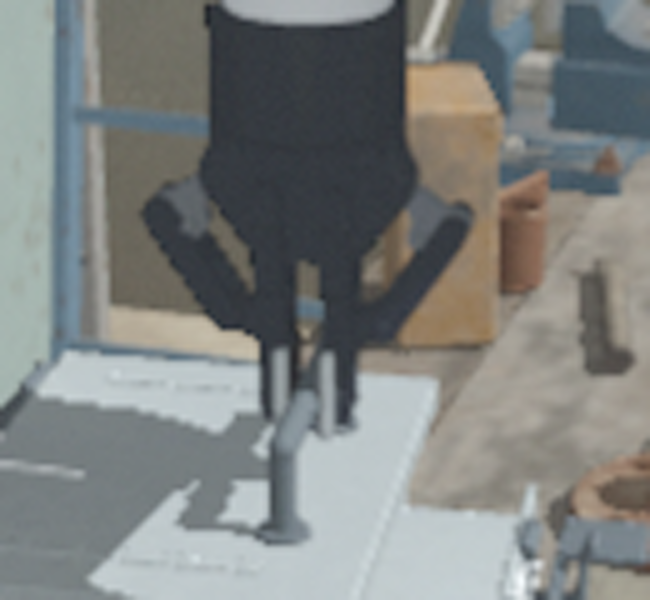

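The fingers hold the bar midway, at about (305,410). I'll now work out the 60° arc about the hinge, keeping the tool upright.

Run:
```python
import numpy as np
q=np.radians(np.arange(0,61,3));x=-(14*np.cos(q)-4*np.sin(q));z=14*np.sin(q)+4*np.cos(q)
print(np.c_[np.diff(x),-np.diff(z)].round(2).tolist(),x[-1]-x[0],z[-1]-z[0])
```

```text
[[0.23, -0.73], [0.27, -0.71], [0.3, -0.7], [0.34, -0.68], [0.37, -0.66], [0.41, -0.64], [0.44, -0.62], [0.47, -0.6], [0.5, -0.57], [0.53, -0.54], [0.56, -0.52], [0.59, -0.49], [0.61, -0.45], [0.64, -0.42], [0.66, -0.39], [0.68, -0.35], [0.69, -0.32], [0.71, -0.28], [0.72, -0.24], [0.73, -0.2]] 10.464101615137753 10.12435565298214
```

>>> step_arm(increments=[{"x":0.3,"y":0,"z":-0.73,"wx":0,"wy":0,"wz":0,"gripper":0},{"x":0.27,"y":0,"z":-0.71,"wx":0,"wy":0,"wz":0,"gripper":0},{"x":0.3,"y":0,"z":-0.7,"wx":0,"wy":0,"wz":0,"gripper":0},{"x":0.34,"y":0,"z":-0.68,"wx":0,"wy":0,"wz":0,"gripper":0},{"x":0.37,"y":0,"z":-0.66,"wx":0,"wy":0,"wz":0,"gripper":0},{"x":0.41,"y":0,"z":-0.64,"wx":0,"wy":0,"wz":0,"gripper":0},{"x":0.44,"y":0,"z":-0.62,"wx":0,"wy":0,"wz":0,"gripper":0},{"x":0.47,"y":0,"z":-0.6,"wx":0,"wy":0,"wz":0,"gripper":0},{"x":0,"y":0,"z":0,"wx":0,"wy":0,"wz":0,"gripper":0}])

```text
time_s: 8.9
position: [0.6149, 0.0837, 0.3987]
tool_rot: [[0.992, 0.129, -0.003], [0.129, -0.992, -0.001], [-0.003, 0.001, -1.0]]
ft_force: [-11.5, -5.2, 1.0]
grip_width: 0.01
```

>>> step_arm(increments=[{"x":0.42,"y":0,"z":-0.57,"wx":0,"wy":0,"wz":0,"gripper":0},{"x":0.5,"y":0,"z":-0.54,"wx":0,"wy":0,"wz":0,"gripper":0},{"x":0.54,"y":0,"z":-0.52,"wx":0,"wy":0,"wz":0,"gripper":0},{"x":0.59,"y":0,"z":-0.49,"wx":0,"wy":0,"wz":0,"gripper":0},{"x":0.61,"y":0,"z":-0.45,"wx":0,"wy":0,"wz":0,"gripper":0},{"x":0.64,"y":0,"z":-0.42,"wx":0,"wy":0,"wz":0,"gripper":0},{"x":0,"y":0,"z":0,"wx":0,"wy":0,"wz":0,"gripper":0}])

```text
time_s: 9.6
position: [0.6473, 0.088, 0.4302]
tool_rot: [[0.992, 0.129, -0.001], [0.129, -0.992, -0.001], [-0.001, 0.001, -1.0]]
ft_force: [-14.5, -4.1, 10.6]
grip_width: 0.0098
```

>>> step_arm(increments=[{"x":0.56,"y":0,"z":-0.45,"wx":0,"wy":0,"wz":0,"gripper":0},{"x":0.6,"y":0,"z":-0.4,"wx":0,"wy":0,"wz":0,"gripper":0},{"x":0.65,"y":0,"z":-0.36,"wx":0,"wy":0,"wz":0,"gripper":0},{"x":0.68,"y":0,"z":-0.3,"wx":0,"wy":0,"wz":0,"gripper":0},{"x":0.7,"y":0,"z":-0.26,"wx":0,"wy":0,"wz":0,"gripper":0},{"x":0.72,"y":0,"z":-0.22,"wx":0,"wy":0,"wz":0,"gripper":0},{"x":0,"y":0,"z":0,"wx":0,"wy":0,"wz":0,"gripper":0},{"x":0,"y":0,"z":0,"wx":0,"wy":0,"wz":0,"gripper":0}])

```text
time_s: 10.4
position: [0.686, 0.0932, 0.4506]
tool_rot: [[0.992, 0.129, 0.002], [0.129, -0.992, -0.0], [0.002, 0.001, -1.0]]
ft_force: [-7.9, -2.0, 9.9]
grip_width: 0.0098
```

Run:
```python
from mv import *
a=np.hstack([cam("side")["color"][80:340,200:420],cam("top")["color"][120:380,220:420]])
cv2.imwrite("pics/c7.png",cv2.resize(a,None,fx=1.9,fy=2.1,interpolation=2)[:600])
a=cam("side")["color"][80:300,200:420];cv2.imwrite("pics/c8.png",cv2.resize(a,None,fx=2.7,fy=2.7,interpolation=2))
o=env.observe();g=o["position"]+.155*o["tool_rot"][:,2];print(o["position"],g,o["grip_width"],o["ft_force"])
h0=np.array([.5885,.080,.188]);d=g-h0;dx=d[:2]@R(P[2])[:2,0];dz=d[2]
print("angle",np.degrees(np.arctan2(40+dz*1e3,140-dx*1e3)-np.arctan2(40,140)),"r",np.hypot(40+dz*1e3,140-dx*1e3))
```

```text
[0.68593589 0.09317579 0.4505812 ] [0.68629311 0.09310904 0.29558163] 0.010103975683797069 [-8.84602067 -2.18387515  9.91816898]
angle 58.408910166534376 r 153.26026127256935
```

View pics/c8.png

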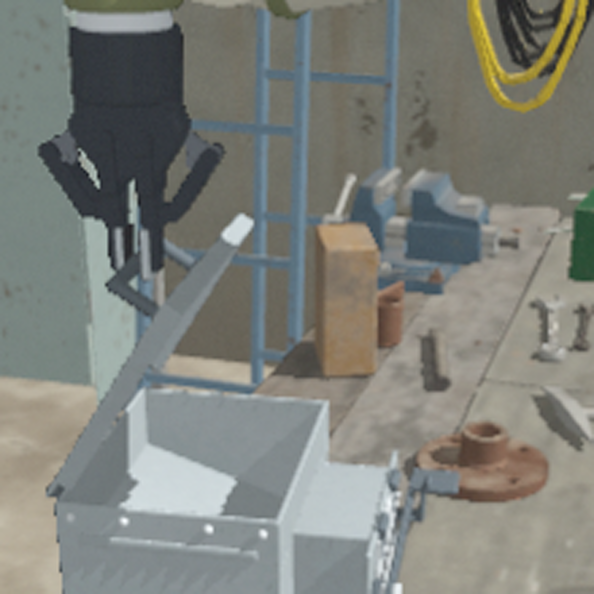

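The side view shows the lid standing open with the handle in the jaws and the bar still home at (435,480). I'll check the angle by projecting lid models.

Run:
```python
from mv import *
im=cam("side")["color"]
P2=[.642,.0872,.131]
big=cv2.resize(im[80:300,200:420],None,fx=2.7,fy=2.7,interpolation=2)
for P_,lbl in((P2,"shift"),):
  for q,c in((54,(0,0,255)),(60,(0,255,0)),(66,(255,0,0))):
    a=np.radians(q)
    L=[(-.172,.111,.003),(-.172,-.111,.003),(0,-.111,.003),(0,.111,.003),(-.14,.05,.04),(-.14,-.05,.04)]
    X=[[.084+x*np.cos(a)+z*np.sin(a),y,.148-x*np.sin(a)+z*np.cos(a)] for x,y,z in L]
    uv=(proj("side",W(P_,X))-[200,80])*2.7;print(q,uv.round().tolist())
    cv2.polylines(big,[uv[:4].round().astype(int)],True,c,1);cv2.line(big,tuple(map(int,uv[4])),tuple(map(int,uv[5])),c,1)
cv2.imwrite("pics/c9.png",big)
```

```text
54 [[173.0, 317.0], [248.0, 223.0], [134.0, 378.0], [39.0, 499.0], [127.0, 288.0], [167.0, 247.0]]
60 [[148.0, 301.0], [229.0, 210.0], [134.0, 378.0], [39.0, 500.0], [106.0, 281.0], [148.0, 240.0]]
66 [[123.0, 288.0], [209.0, 199.0], [134.0, 378.0], [39.0, 500.0], [85.0, 276.0], [129.0, 235.0]]
```

View pics/c9.png

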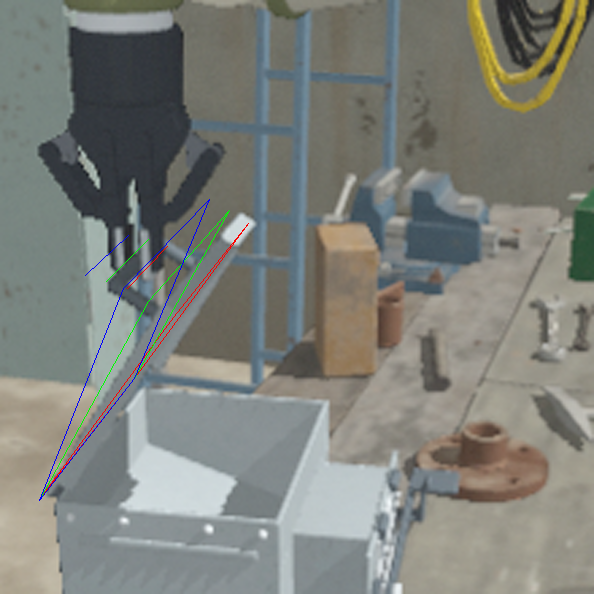

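The front edge and handle overlays put the lid at about 57–58.5°, and the arm kinematics give 58.4°. I'll nudge it open about 2°.

>>> step_arm(increments=[{"x":0.25,"y":0,"z":-0.1,"wx":0,"wy":0,"wz":0,"gripper":0},{"x":0.25,"y":0,"z":-0.1,"wx":0,"wy":0,"wz":0,"gripper":0},{"x":0,"y":0,"z":0,"wx":0,"wy":0,"wz":0,"gripper":0},{"x":0,"y":0,"z":0,"wx":0,"wy":0,"wz":0,"gripper":0},{"x":0,"y":0,"z":0,"wx":0,"wy":0,"wz":0,"gripper":0},{"x":0,"y":0,"z":0,"wx":0,"wy":0,"wz":0,"gripper":0},{"x":0,"y":0,"z":0,"wx":0,"wy":0,"wz":0,"gripper":0},{"x":0,"y":0,"z":0,"wx":0,"wy":0,"wz":0,"gripper":0}])

```text
time_s: 11.35
position: [0.691, 0.0938, 0.4523]
tool_rot: [[0.992, 0.129, 0.002], [0.129, -0.992, -0.0], [0.002, 0.001, -1.0]]
ft_force: [-6.9, -2.2, 8.1]
grip_width: 0.01
```

Run:
```python
from mv import *
big=cv2.resize(cam("side")["color"][130:280,200:360],None,fx=5,fy=4,interpolation=2)
for q,c in((57,(0,0,255)),(60,(0,255,0)),(63,(255,0,0))):
    a=np.radians(q)
    L=[(-.172,.111,.003),(-.172,-.111,.003),(-.14,.05,.04),(-.14,-.05,.04)]
    X=[[.084+x*np.cos(a)+z*np.sin(a),y,.148-x*np.sin(a)+z*np.cos(a)] for x,y,z in L]
    uv=((proj("side",W([.640,.0872,.131],X))-[200,130])*[5,4]).round().astype(int);print(q,uv.tolist())
    for u in uv: cv2.circle(big,tuple(map(int,u)),3,c,1)
cv2.imwrite("pics/c10.png",big)
o=env.observe();g=o["position"]+.155*o["tool_rot"][:,2];print(o["time_s"],g,o["grip_width"],o["ft_force"])
h0=np.array([.5885,.080,.1897]);d=g-h0;dx=d[:2]@R(P[2])[:2,0];dz=d[2]
print("angle",np.degrees(np.arctan2(40+dz*1e3,140-dx*1e3)-np.arctan2(40,140)))
```

```text
57 [[303, 258], [446, 121], [222, 222], [297, 161]]
60 [[280, 247], [428, 112], [202, 217], [279, 156]]
63 [[257, 236], [410, 103], [182, 212], [261, 152]]
11.4 [0.691359   0.09378883 0.29730609] 0.009742732263916353 [-7.11692199 -3.14493469  7.90587687]
angle 60.2671949942968
```

```bash
python3 -c "
from rig import env
print(env.close_job())"
```

```text
the job is handed in; nothing more can be done
None
```

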